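# Short spin in a bench centrifuge: latch the lid, mains on, hold the key

### The arm

A 7-joint arm with a two-finger parallel gripper is mounted at the origin on a cart in front of the work surface, level with it; the furniture and walls round the work are solid. World frame = base frame: x ahead of the robot, y to its left, z up, the work surface at z = 0. Lengths are in m, angles in rad, forces in N, time in s.
With the tool pointing down it reaches from about 0.4 to 0.9 m from the base axis. Payload 5.5 kg.
Tool frame: the origin (TCP) lies at the very end of the fingers, on their centre line; the grasp point (between the pads) lies 19 mm behind it (ctrl.grip_depth is the distance from the TCP to the grasp point, in m); z points along the fingers, y is the direction in which the jaws open and shut (so a half turn about z gives the same grasp; the last joint's range is limited). The gripper opens to 92 mm and grips with 3 to 60 N. Pads are 19 mm wide; open, the fingers measure 130 mm over their backs; the gripper's body (75 mm by 190 mm) begins 47 mm behind the grasp point.
Start: joints at [1.404, 0.501, -0.427, 1.55, 0.221, 1.138, -0.21], TCP at [0.271, -0.591, 0.227] pointing down, gripper open.
Joint ranges: [-2.88, 2.88], [-0.31, 2.03], [-1.54, 1.56], [0.2, 2.42], [-1.41, 4.55], [0.19, 2.02], [-2.57, 2.57]. Speed limits (rad/s): [2.57, 2.57, 3.14, 3.14, 3.14, 3.14, 3.14].

### API

Orientations are given as a rotation vector (axis times angle).
In Python, from workcell import ctrl gives the robot as it stands. Calls block until the motion is done:
- ctrl.goto(position, orientation): joint-space move of the TCP to a pose.
- ctrl.line_to(position, attitude=None, feed=0.15, until_force=None): straight line of the TCP; attitude=None keeps the orientation; feed is the mean speed in m/s. With until_force (N) it stops when the force on the tool has changed by that much, and returns True; else False.
- ctrl.move_joints(angles): joint-space move.
- ctrl.command_gripper(opening): finger opening in m; the grip force is fixed at half the most; returns when the fingers have stopped.
- ctrl.wait(seconds).
- ctrl.solve_ik(position, orientation): joint angles nearest the present ones, or None.
- ctrl.sense(): the state.
- ctrl.grab_frame(name): name is "scene" or "top" or "wrist"; returns (picture, depth): 480x640x3 uint8, red, green, blue; 480x640 float32, m along the optical axis (not along the pixel's ray), 0 where there is no reading.
- ctrl.camera_params(name): a dict with "fx", "fy", "cx", "cy" (pixels), "eye" and "attitude" of the camera in the world; the wrist camera has in their place "T_tool_cam" (4x4, takes a point from camera to tool coordinates, whose origin is the TCP and whose axes are the flange's). Camera axes: x right, y up, looking along -z (the intrinsics and any distortion apply to the point x, -y, -z); pixel columns grow to the right and rows downward; lengths in m; the calibration is good to about 2 mm. A picture is of the moment at which its call begins: read the wrist's pose just before it. camera_params takes no time and is no camera call.
A pose or a line that the arm cannot do raises ctrl.MotionError and nothing moves.
- ctrl.finish_job(): hands the job in, once; it reports no verdict.
The state is a dict: "time": time; "qpos": joint angles; "qvel": joint speeds; "tau": joint torques, N m; "position": TCP position; "eef_rot": TCP orientation; "force": force on the tool from outside, world axes, zero at the start; "wrist_torque": the same for the moment, N m; "finger_gap": finger opening in m.
Only numpy, scipy, OpenCV 4.12 (cv2) and the standard library are available. Lean on these libraries where they do the work, as an engineer would, in place of code of your own. Each camera call takes 0.05 s, during which the arm holds its last target.

### The job

Give the two tubes in the small bench centrifuge a short spin, working it with the fingertips only: push the open lid down until its catch snaps and holds it shut, then press the front end of the mains rocker down so that it tips over to on, then press the wide rectangular short-spin key at the right of the panel fully down. The rotor turns only while that key is held, so keep it down and finish the program while still holding it. Do not press the round start key, which would begin a full timed run, and do not lift or shift any of the things standing round the machine.

Things in the scene. Friction and masses are not known exactly. Their poses are not given: they have to be found in the camera images.
- centrifuge: Small white bench centrifuge, 259 (front to back) x 220 (wide) x 121 mm high with the lid shut; fixed. Origin: centre of its underside. x from its front panel to its back, y to its left, z up; panel towards the robot, turned up to 0.3 rad. On the grey panel from left to right: rocker, black speed dial (23 mm, 11 mm high, y +0.034), display, round key, wide key; behind it the round chamber and lid.
- panel_middle (a point): Middle of the grey control panel's surface (centrifuge frame x -0.098, y 0, z 0.054). The panel slopes down to the front by 0.2 rad and is 86 x 214 mm; its surface lies at z 0.046 at the front edge and 0.062 at the back. z axis = its outward normal.
- lid (a joint): Angle of the lid, rad: 0 shut, 1.0 wide open; starts at 0.55 to 0.9. A strut and friction keep it standing open; near shut the strut lifts it, and unless caught it springs up to over 0.3. About 1 N at the lip swings it; 3 to 4 N at the lip (more nearer the hinge) snaps it into the catch, just below 0 (end stop -0.016). Caught, it rests at about 0.00.
- lid_lip (a point): Where to push: on top of the lid's flat front lip, 157 mm from the hinge axis and 6 mm above the lid's plane through that axis. The lip is 48 mm wide, flat from 146 to 174 mm from the axis. The rest of the lid is a white ring, 158 mm across, round a clear dome (up to 17 mm above the lid's plane). Moves with the lid; z axis normal to it.
- lid_hinge (a point): Middle of the lid's hinge axis, at the back of the machine (centrifuge frame x 0.095, y 0, z 0.104). The axis runs along the machine's y; the lip goes down and forward in an arc as the lid shuts.
- catch_paddle (a point): Top of the grey release paddle of the lid catch (30 mm wide, 26 mm long), on the centre line in front of the lid, about 72 mm above the bench. The steel catch stands behind it, up to 98 mm. Pressing the paddle would let the shut lid spring open.
- mains_rocker (a joint): Mains rocker, rad: 0 = off (front end up), 0.4 = on (front end down). An over-centre spring snaps it to either side of 0.2. Pressing the front end takes about 3 to 4 N.
- rocker_front_end (a point): Where to press: on top of the front half of the rocker, 12 mm in front of its pivot; goes down 5 mm as it tips. The grey rocker is 36 mm long (front to back) and 22 mm wide, in a black frame at the left of the panel (centrifuge frame about x -0.11, y +0.076); its ends stand 10 to 17 mm above the panel. Axes turn with the rocker.
- spin_key (a joint): Travel of the wide short-spin key, m: 0 = up, 0.005 = fully down; a spring brings it up again when let go. 2 N starts it, about 5 N holds it fully down.
- spin_key_top (a point): Centre of the top of the short-spin key: rectangular, 37 mm wide (y) x 24 mm, 7.5 mm above the panel when up, at the right of the panel (centrifuge frame about x -0.11, y -0.076). z axis = its outward normal, which leans 0.2 rad to the front; moves with the key.
- timer_key (a joint): Travel of the round start key, m: 0 = up, 0.005 = down; not to be pressed.
- timer_key_top (a point): Centre of the top of the round start key, 18 mm across, 43 mm left of the short-spin key.
- dropper_bottle: Brown dropper bottle with rubber bulb, 36 mm across, 97 mm high, standing to the left of the machine. Origin: centre of its underside. Bystander.
- small_beaker: Glass beaker, 45 mm across, 58 mm high, standing to the right of the machine. Origin: centre of its underside. Bystander.
- forceps: Steel forceps, 136 mm long, 10 mm high, lying in front of the machine to the right. Origin: centre of its underside. Bystander.
- stopwatch: Black digital stopwatch, 73 x 62 x 18 mm, lying beside the front of the machine, to its left. Origin: centre of its underside. Bystander.

How it is judged:
On the way, in this order (a step that is already met when the one before it is completed fails the run):
1. the lid is shut and held by its catch alone, nothing of the robot touching the machine (value of joint lid below 0.03 rad and contact force between each of the arm, the fingers and centrifuge below 0.3 N), for 0.2 s.
2. with the lid shut, the mains rocker has tipped over to on (value of joint lid below 0.03 rad and value of joint mains_rocker above 0.34 rad), for 0.2 s.
3. with the lid shut and the mains on, the short-spin key is held down (all of step 2 and value of joint spin_key above 0.0037 m), for 0.3 s.
At the end, for the whole second after the job is handed in: the lid is shut in its catch (below 0.03 rad), the mains rocker is on (above 0.34 rad), the fingers hold the short-spin key down (more than 3.7 of its 5 mm, with more than 1 N) and the round start key is up (all of step 3 and contact force between the fingers and centrifuge above 1 N and value of joint timer_key below 0.001 m); the arm keeps its last pose, push and grip.
It fails at once if the machine is pressed with another part of the robot than its fingers (more than 5 N) (contact force between the arm and centrifuge above 5 N).
It fails at once if the round start key is pressed (more than 2.5 mm) (value of joint timer_key above 0.0025 m).
It fails at once if the short-spin key is pressed while the mains is off or the lid is not shut (value of joint spin_key above 0.0025 m and (value of joint mains_rocker below 0.2 rad or value of joint lid above 0.06 rad)).
It fails at once if the mains is switched on while the lid is open (value of joint mains_rocker above 0.3 rad and value of joint lid above 0.06 rad).
It fails at once if one of the things round the machine is lifted or shifted by more than 15 mm (distance of any of dropper_bottle, small_beaker, forceps, stopwatch from where it was at the start of the episode above 0.015 m).
It also fails if it takes over 45 s, if anything falls off the work surface, if the arm or the gripper's body presses on something with over 40 N, if the wrist force passes 120 N, or if a joint passes its speed limit or range.

## Working session

There is one attempt and no reset: what is moved stays moved. The work goes in short steps, each a Python script; the robot and the scene stay as the last script left them, time stands still between calls to the robot, and variables do not carry over. Pictures are saved under pics/ and viewed, and the job is handed in when it is done.

```bash
ls; mkdir -p pics; cat > h.py <<'E'
import numpy as np, cv2
from scipy.spatial.transform import Rotation as R
from workcell import ctrl
def save(n,p): cv2.imwrite(f'pics/{n}.png',cv2.cvtColor(p,cv2.COLOR_RGB2BGR))
def cloud(name):
    s=ctrl.sense(); p,d=ctrl.grab_frame(name); c=ctrl.camera_params(name)
    v,u=np.mgrid[0:480,0:640]
    P=np.stack([(u-c['cx'])/c['fx']*d,-(v-c['cy'])/c['fy']*d,-d],-1)
    if 'T_tool_cam' in c:
        T=np.array(c['T_tool_cam']); P=P@T[:3,:3].T+T[:3,3]
        W=P@R.from_rotvec(s['eef_rot']).as_matrix().T+s['position']
    else:
        a=np.array(c['attitude']); Rm=a if a.shape==(3,3) else R.from_rotvec(a).as_matrix()
        W=P@Rm.T+c['eye']
    return p,d,W
E
python3 - <<'E'
from h import *
for n in('scene','top'):
    p,d,W=cloud(n); save(n,p); np.savez(f'{n}.npz',p=p,d=d,W=W); print(ctrl.camera_params(n))
s=ctrl.sense(); print(s); print(ctrl.camera_params('wrist'))
E
```

```text
pics
{'fx': 460.69868555976086, 'fy': 460.69868555976086, 'cx': 319.42232997854643, 'cy': 240.34667450389009, 'eye': array([-0.00268517, -0.31752862,  0.71098022]), 'attitude': array([ 0.70226195, -0.4258727 , -1.06458551])}
{'fx': 481.06357641274116, 'fy': 481.06357641274116, 'cx': 324.6080739009036, 'cy': 245.04570476269728, 'eye': array([ 0.46814199, -0.03322034,  0.9318394 ]), 'attitude': array([ 0.07768555, -0.08780528, -1.53933759])}
{'time': 0.1, 'qpos': array([ 1.4041911 ,  0.50175987, -0.42681688,  1.55134168,  0.22080706,
        1.13831124, -0.21028937]), 'qvel': array([ 9.85424815e-04,  4.49042622e-04, -9.94074863e-04, -3.24041291e-03,
       -1.02823727e-03,  4.27382755e-05,  8.59865264e-04]), 'tau': array([-1.04655116e-02, -5.67874753e+01, -5.83858788e+00, -2.79915529e+01,
       -6.90559158e-02,  2.40658480e-02,  3.44329817e-05]), 'position': array([ 0.27055374, -0.59031817,  0.22578085]), 'eef_rot': array([-3.06760856e+00, -6.69688210e-01,  5.00131641e-04]), 'force': array([ 0.29602087,  0.54957959, -0.79630467]), 'wrist_torque': array([0.09243141, 0.00048769, 0.0452836 ]), 'finger_gap': 0.09200300865127502}
{'fx': 423.3037490831415, 'fy': 423.3037490831415, 'cx': 321.9933830768595, 'cy': 239.81218536876517, 'T_tool_cam': array([[-2.88740679e-04,  9.57105292e-01,  2.89740187e-01,
         7.83017457e-02],
       [ 9.99999904e-01,  1.80818449e-04,  3.99248577e-04,
        -2.93028999e-04],
       [ 3.29732554e-04,  2.89740275e-01, -9.57105253e-01,
        -1.57542915e-01],
       [ 0.00000000e+00,  0.00000000e+00,  0.00000000e+00,
         1.00000000e+00]])}
```

View pics/scene.png

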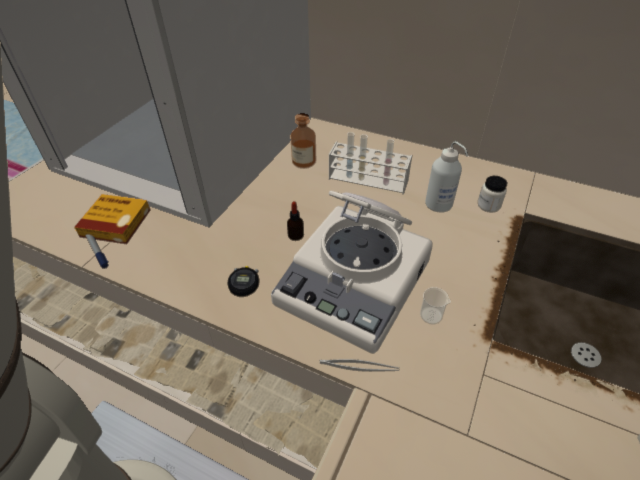

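View pics/top.png

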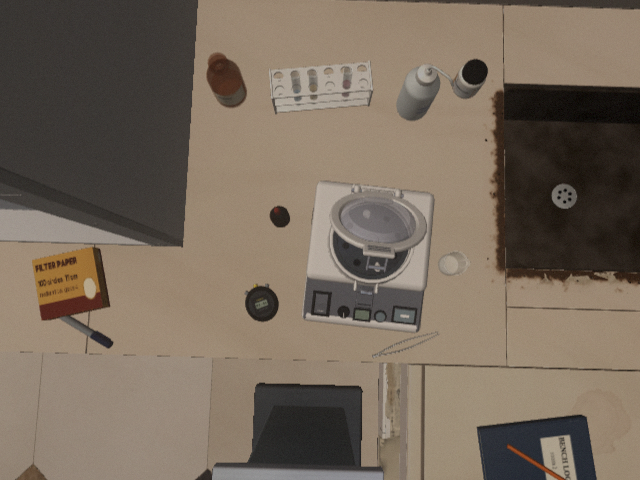

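The top view shows the machine at about (370,255), turned slightly. The rocker is at (321,302), the wide key at (404,315), the round key at (380,316) and the lid lip near (378,250).

```bash
python3 - <<'E'
from h import *
z=np.load('top.npz');p,W=z['p'],z['W']
for u,v in [(321,302),(404,315),(380,316),(362,314),(344,312),(312,326),(414,330),(320,184),(432,192),(378,251),(280,216),(262,303),(453,264),(405,344)]:
    print((u,v),p[v,u],W[v,u].round(4))
c=p[170:340,290:450]; save('topc',cv2.resize(c,None,fx=4,fy=4,interpolation=cv2.INTER_CUBIC)[:680])
c=p[230:340,295:440]; save('topc',cv2.resize(c,None,fx=5,fy=5,interpolation=cv2.INTER_CUBIC))
z=np.load('scene.npz');p=z['p']
c=p[180:345,265:440]; save('scec',cv2.resize(c,None,fx=3.6,fy=3.6,interpolation=cv2.INTER_CUBIC))
E
```

```text
(321, 302) [84 79 77] [ 0.4576 -0.034   0.0616]
(404, 315) [172 163 153] [ 0.4387 -0.1841  0.0585]
(380, 316) [92 96 97] [ 0.4357 -0.1408  0.0592]
(362, 314) [ 96 102  85] [ 0.438  -0.1091  0.0513]
(344, 312) [43 38 35] [ 0.441  -0.0758  0.0622]
(312, 326) [156 136 118] [ 4.108e-01 -1.830e-02  4.000e-04]
(414, 330) [157 145 135] [ 0.4119 -0.2045  0.0474]
(320, 184) [178 166 152] [ 0.6718 -0.0257  0.0687]
(432, 192) [158 139 118] [ 0.6786 -0.2464  0.0011]
(378, 251) [128 118 110] [ 0.5366 -0.1156  0.2267]
(280, 216) [41 39 33] [0.6102 0.0449 0.0699]
(262, 303) [107 108  92] [0.4519 0.0772 0.0161]
(453, 264) [169 156 136] [ 5.377e-01 -2.883e-01  4.000e-04]
(405, 344) [152 136 114] [ 0.3819 -0.1969 -0.0008]
```

View pics/topc.png

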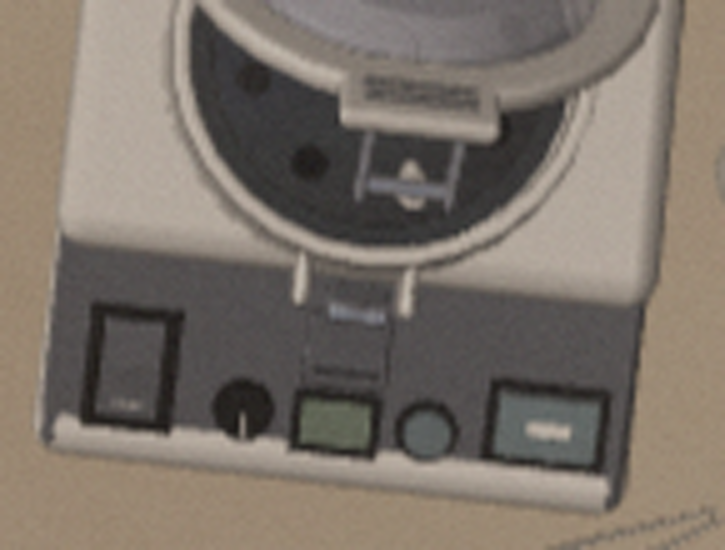

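View pics/scec.png

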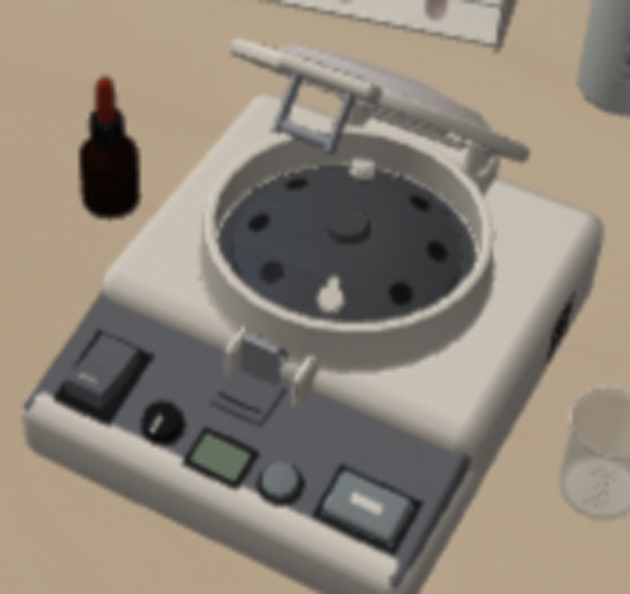

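```bash
cat > an.py <<'E'
from h import *
def cen(name,lo,hi,box):
    z=np.load(name+'.npz');p,W=z['p'],z['W']
    h=cv2.cvtColor(p,cv2.COLOR_RGB2HSV); m=cv2.inRange(h,lo,hi)
    M=np.zeros_like(m);x0,y0,x1,y1=box;M[y0:y1,x0:x1]=m[y0:y1,x0:x1]
    n,l,st,c=cv2.connectedComponentsWithStats(M)
    for i in range(1,n):
        if st[i,4]>25: print(name,st[i],c[i].round(1),np.median(W[l==i],0).round(4), W[l==i].mean(0).round(4))
z=np.load('top.npz');print(cv2.cvtColor(z['p'],cv2.COLOR_RGB2HSV)[[315,316,314,302],[398,380,362,321]])
cen('top',(75,20,60),(130,255,200),(370,300,425,330))
z=np.load('scene.npz');print(cv2.cvtColor(z['p'],cv2.COLOR_RGB2HSV)[[322,314],[360,343]])
cen('scene',(75,20,60),(130,255,200),(330,300,390,340))
E
python3 an.py
python3 - <<'E'
from h import *
# rocker frame centre (dark) in both, white lid lip points in scene
for n,box in(('top',(308,285,335,320)),('scene',(275,265,312,300))):
    z=np.load(n+'.npz');p,W=z['p'],z['W']; g=p.max(2)
    x0,y0,x1,y1=box; m=np.zeros((480,640),np.uint8); m[y0:y1,x0:x1]=(g<58)[y0:y1,x0:x1]*255
    k,l,st,c=cv2.connectedComponentsWithStats(m); i=1+np.argmax(st[1:,4]); cn,_=cv2.findContours((l==i).astype(np.uint8),0,2)
    r=cv2.minAreaRect(cn[0]); print(n,st[i],r,W[l==i].mean(0))
E
```

```text
[[ 75  14 106]
 [ 96  13  97]
 [ 41  43 102]
 [  9  21  84]]
[[ 94  15 118]
 [ 95  14 112]]
top [311 290  21  26 200] ((320.7926940917969, 302.8658447265625), (18.331636428833008, 24.07407569885254), 6.34019136428833) [ 0.45675377 -0.03414794  0.05647691]
scene [280 277  27  20 184] ((295.1330261230469, 288.2401123046875), (14.043590545654297, 28.223968505859375), 65.77225494384766) [ 0.44619175 -0.04048323  0.05882308]
```

```bash
cat >> h.py <<'E'
def ray(name,u,v,z):
    c=ctrl.camera_params(name); d=np.array([(u-c['cx'])/c['fx'],-(v-c['cy'])/c['fy'],-1])
    d=R.from_rotvec(c['attitude']).as_matrix()@d; e=np.array(c['eye']); return e+d*(z-e[2])/d[2]
E
python3 - <<'E'
from h import *
K=ray('top',404.6,315,.059);Rk=ray('top',320.8,302.9,.055);T=ray('top',426/5+295,431/5+230,.059)
print(K,Rk,T); print(ray('scene',366.4,320.3,.059),ray('scene',295.1,288.2,.055),ray('scene',265+280/3.6,180+480/3.6,.059))
d=Rk-K; print(np.arctan2(-d[0],d[1]),np.linalg.norm(d[:2]))
# panel plane & back edges: 
z=np.load('top.npz');W=z['W']
for a in [(K,Rk)]:
    yaw=np.arctan2(-d[0],d[1])
    c,s=np.cos(yaw),np.sin(yaw); Rz=np.array([[c,-s],[s,c]])
    o=(K+Rk)[:2]/2-Rz@[-.11,0]; print('origin',o,yaw)
    L=(W[...,:2]-o)@Rz; X,Y,Zz=L[...,0],L[...,1],W[...,2]
    m=(Zz>.04)&(abs(X)<.2)&(abs(Y)<.13); 
    for zz in(.05,.07): 
        mm=m&(Zz<.09)&(abs(X)<.14); print(np.percentile(X[mm],[.5,99.5]),np.percentile(Y[mm],[.5,99.5]))
    # lid: points z>.13
    m=(Zz>.125)&(abs(X)<.2)&(abs(Y)<.13)
    l=m&(abs(Y)<.02)&(X<-.01); print('lip pts',np.c_[X[l],Y[l],Zz[l]][::8].round(3))
    l=m&(abs(Y)>.06); x=X[l]-.095;h=Zz[l]-.104; print('ring angle',np.median(np.arctan2(h,-x)))
    pf=(X>-.09)&(X<-.075)&(abs(Y)>.03)&(abs(Y)<.09); print('panel z at -.0825',np.median(Zz[pf]))
E
```

```text
[ 0.43874477 -0.18509906  0.059     ] [ 0.45587149 -0.03373505  0.055     ] [ 0.43532704 -0.14120998  0.059     ]
[ 0.43690672 -0.18441313  0.059     ] [ 0.44938305 -0.04057623  0.055     ] [ 0.43291905 -0.14240031  0.059     ]
-0.11266998193296816 0.15232986397368165
origin [ 0.55661067 -0.12178455] -0.11266998193296816
[-0.13907667  0.11279017] [-0.10537532  0.11303153]
[-0.13907667  0.11279017] [-0.10537532  0.11303153]
lip pts [[-0.011  0.019  0.216]
 [-0.012  0.014  0.217]
 [-0.01   0.002  0.215]
 [-0.013  0.009  0.22 ]
 [-0.011 -0.004  0.216]
 [-0.015  0.014  0.22 ]
 [-0.013  0.002  0.219]
 [-0.011 -0.01   0.216]
 [-0.018  0.019  0.225]
 [-0.016  0.007  0.222]
 [-0.014 -0.005  0.219]
 [-0.012 -0.017  0.217]
 [-0.018  0.011  0.223]
 [-0.016 -0.001  0.222]
 [-0.015 -0.013  0.22 ]
 [-0.021  0.016  0.225]
 [-0.019  0.004  0.227]
 [-0.017 -0.008  0.223]
 [-0.023  0.019  0.228]
 [-0.021  0.007  0.228]
 [-0.019 -0.005  0.226]
 [-0.017 -0.017  0.224]
 [-0.024  0.013  0.23 ]
 [-0.022  0.001  0.228]
 [-0.02  -0.011  0.227]
 [-0.026  0.017  0.23 ]
 [-0.024  0.005  0.228]
 [-0.022 -0.007  0.226]
 [-0.02  -0.018  0.226]
 [-0.026  0.011  0.229]
 [-0.025 -0.001  0.231]
 [-0.023 -0.012  0.229]
 [-0.028  0.016  0.227]
 [-0.027  0.005  0.229]
 [-0.025 -0.007  0.23 ]
 [-0.024 -0.018  0.229]
 [-0.029  0.009  0.228]
 [-0.027 -0.003  0.229]
 [-0.026 -0.014  0.231]
 [-0.029  0.004  0.224]
 [-0.028 -0.007  0.226]
 [-0.026 -0.019  0.228]
 [-0.029 -0.013  0.228]
 [-0.03  -0.01   0.222]
 [-0.037  0.017  0.216]
 [-0.034 -0.011  0.221]
 [-0.041  0.015  0.214]
 [-0.041  0.011  0.206]
 [-0.043  0.011  0.206]
 [-0.041 -0.001  0.206]
 [-0.045  0.012  0.209]
 [-0.043  0.     0.208]
 [-0.041 -0.011  0.213]
 [-0.045  0.007  0.206]
 [-0.044 -0.004  0.208]
 [-0.047  0.007  0.206]
 [-0.045 -0.005  0.208]
 [-0.046 -0.005  0.204]
 [-0.048 -0.012  0.204]]
ring angle 1.3419050744300338
panel z at -.0825 0.0574693156779541
```

```bash
python3 - <<'E'
from h import *
f=lambda u,v,z:ray('top',u/5+295,v/5+230,z)[:2]
def yaw(a,b): d=a-b; return np.arctan2(-d[0],d[1])
print('front',yaw(f(55,432,.046),f(605,492,.046)),'panelback',yaw(f(60,238,.062),f(645,300,.062)), f(60,238,.062),f(645,300,.062))
z=np.load('top.npz');W=z['W'];o=np.array([.5566,-.1218])
for y0 in(-.1127,-.125):
    c,s=np.cos(y0),np.sin(y0);L=(W[...,:2]-o)@np.array([[c,-s],[s,c]]);X,Y,Z=L[...,0],L[...,1],W[...,2]
    # lip: top-of-lip points, z>.2
    m=(Z>.2)&(X<0)&(X>-.04)&(abs(Y)<.05)
    for a in np.arange(-.04,.041,.008):
        k=m&(abs(Y-a)<.004); print(round(a,3),X[k].min().round(4) if k.any() else None,Z[k].max().round(4) if k.any() else None,end=' | ')
    print()
    # box sides at z .06-.1 behind panel
    for x in(-.04,0,.04,.08):
        k=(abs(X-x)<.006)&(Z>.055)&(Z<.11)&(abs(Y)<.13); print(x,Y[k].min().round(4),Y[k].max().round(4))
    k=(X<.13)&(Z>.06)&(Z<.11)&(abs(Y)<.08);print('back',[X[k&(abs(Y-a)<.006)].max().round(4) for a in(-.07,-.03,.03,.07)])
    k=(Z>.03)&(Z<.06)&(X>-.15)&(abs(Y)<.13);print('front',[X[k&(abs(Y-a)<.006)].min().round(4) for a in(-.09,-.05,-.03,0,.03,.05,.09)])
E
```

```text
front -0.07843279722619938 panelback -0.07564073759263579 [ 0.50055869 -0.00746151] [ 0.48452219 -0.21906586]
-0.04 -0.011 0.2133 | -0.032 -0.0145 0.2181 | -0.024 -0.0262 0.2288 | -0.016 -0.0398 0.2313 | -0.008 -0.0399 0.2317 | 0.0 -0.0292 0.2316 | 0.008 -0.0296 0.231 | 0.016 -0.0395 0.2306 | 0.024 -0.0294 0.2307 | 0.032 -0.0185 0.2188 | 0.04 -0.0163 0.2175 | 
-0.04 -0.1081 0.1123
0 -0.1067 0.1132
0.04 -0.1057 0.1148
0.08 -0.1045 0.1154
back [np.float64(0.1177), np.float64(0.1113), np.float64(0.1091), np.float64(0.1138)]
front [np.float64(-0.1407), np.float64(-0.1413), np.float64(-0.1419), np.float64(-0.1424), np.float64(-0.1439), np.float64(-0.1441), np.float64(-0.1454)]
-0.04 -0.0116 0.2133 | -0.032 -0.0142 0.2181 | -0.024 -0.0259 0.2313 | -0.016 -0.0397 0.2308 | -0.008 -0.0398 0.2317 | 0.0 -0.0294 0.2316 | 0.008 -0.0297 0.231 | 0.016 -0.0397 0.2306 | 0.024 -0.0297 0.2307 | 0.032 -0.0189 0.2188 | 0.04 -0.0167 0.2175 | 
-0.04 -0.1085 0.1119
0 -0.1067 0.1132
0.04 -0.1052 0.1155
0.08 -0.1022 0.1164
back [np.float64(0.1185), np.float64(0.1117), np.float64(0.1087), np.float64(0.113)]
front [np.float64(-0.1396), np.float64(-0.1406), np.float64(-0.1419), np.float64(-0.1427), np.float64(-0.1442), np.float64(-0.145), np.float64(-0.1465)]
```

```bash
python3 - <<'E'
from h import *
z=np.load('top.npz');W=z['W'];o=np.array([.5566,-.1218])
for y0 in(-.08,-.09):
  o=np.array([.5566,-.1218])
  for it in range(3):
    c,s=np.cos(y0),np.sin(y0);Rz=np.array([[c,-s],[s,c]]);L=(W[...,:2]-o)@Rz;X,Y,Z=L[...,0],L[...,1],W[...,2]
    S=[]
    for x in(-.04,0,.04,.08):
        k=(abs(X-x)<.006)&(Z>.055)&(Z<.11)&(abs(Y)<.13); S.append((Y[k].min(),Y[k].max()))
    k=(Z>.03)&(Z<.06)&(X>-.15)&(abs(Y)<.13);F=[X[k&(abs(Y-a)<.006)].min() for a in(-.09,-.05,-.03,0,.03,.05,.09)]
    k=(X<.14)&(Z>.06)&(Z<.11);B=[X[k&(abs(Y-a)<.006)].max() for a in(-.09,-.07,.07,.09)]
    dy=np.mean(S); dx=np.mean(F)+.1295
    print(y0,o.round(4),np.round(np.mean(S,1),4),np.round(S[0],4),np.round(F,4),np.round(B,4))
    o=o+Rz@[dx,dy]
  for n,q in(('key',(.43874,-.1851)),('key2',(.4369,-.1844)),('rock',(.45587,-.0337)),('tim',(.4353,-.1412))): print(n,((np.array(q)-o)@Rz).round(4))
  k=(Z>.19)&(X<.02)&(X>-.06)&(abs(Y)<.02)
  L=(W[...,:2]-o)@Rz; x=-(L[...,0][k]-.095);h=Z[k]-.104;r=np.hypot(x,h);a=np.arctan2(h,x)
  i=np.argsort(r)[::6]; print(np.c_[r[i],a[i]].round(3).tolist())
E
```

```text
-0.08 [ 0.5566 -0.1218] [0.0031 0.0032 0.0033 0.0028] [-0.1068  0.113 ] [-0.1426 -0.143  -0.143  -0.1428 -0.1429 -0.1426 -0.1424] [0.1151 0.1154 0.1147 0.1153]
-0.08 [ 0.5436 -0.1176] [ 0.0007  0.0003  0.0004 -0.0003] [-0.1086  0.1101] [-0.1302 -0.1297 -0.1292 -0.1295 -0.1297 -0.129  -0.1291] [0.1284 0.1287 0.1282 0.1285]
-0.08 [ 0.5437 -0.1174] [ 0.0004 -0.      0.0002 -0.0006] [-0.1089  0.1098] [-0.1302 -0.1297 -0.1292 -0.1296 -0.1297 -0.129  -0.1291] [0.1283 0.1287 0.1282 0.1285]
key [-0.0992 -0.0759]
key2 [-0.1011 -0.0754]
rock [-0.0942  0.0764]
tim [-0.1061 -0.0324]
[[0.124, 0.923], [0.126, 0.913], [0.127, 0.926], [0.127, 0.923], [0.128, 0.94], [0.128, 0.94], [0.129, 0.913], [0.129, 0.926], [0.129, 0.943], [0.129, 0.926], [0.13, 0.93], [0.13, 0.91], [0.13, 0.93], [0.131, 0.883], [0.131, 0.922], [0.131, 0.916], [0.131, 0.873], [0.132, 0.914], [0.132, 0.909], [0.132, 0.897], [0.132, 0.903], [0.133, 0.905], [0.133, 0.903], [0.133, 0.872], [0.133, 0.901], [0.133, 0.892], [0.134, 0.889], [0.134, 0.877], [0.134, 0.897], [0.134, 0.891], [0.135, 0.883], [0.135, 0.895], [0.136, 0.885], [
[... 3214 characters left out ...]
 [0.161, 0.69], [0.161, 0.874], [0.161, 0.696], [0.162, 0.682], [0.162, 0.879], [0.162, 0.692], [0.162, 0.677], [0.162, 0.797], [0.162, 0.681], [0.163, 0.81], [0.163, 0.667], [0.163, 0.76], [0.163, 0.668], [0.163, 0.881], [0.163, 0.876], [0.163, 0.871], [0.163, 0.688], [0.164, 0.682], [0.164, 0.826], [0.164, 0.803], [0.164, 0.875], [0.164, 0.878], [0.164, 0.768], [0.164, 0.795], [0.164, 0.744], [0.164, 0.697], [0.164, 0.86], [0.165, 0.856], [0.165, 0.854], [0.165, 0.696], [0.165, 0.712], [0.165, 0.673], [0.165, 0.862], [0.165, 0.857], [0.165, 0.825], [0.165, 0.854], [0.166, 0.848], [0.166, 0.854], [0.166, 0.857], [0.166, 0.838], [0.166, 0.848], [0.166, 0.866], [0.167, 0.854], [0.167, 0.846]]
```

```bash
cat >> h.py <<'E'
O=np.array([.5553,-.1184]); YAW=-.083
Rz=R.from_euler('z',YAW).as_matrix()
def w(x,y,z): return Rz@np.array([x,y,z])+[O[0],O[1],0]
def ori(phi): # tool z=(-sin phi,0,-cos phi) in machine frame
    zt=np.array([-np.sin(phi),0,-np.cos(phi)]); yt=np.array([0,-1.,0]); xt=np.cross(yt,zt)
    return R.from_matrix(Rz@np.c_[xt,yt,zt]).as_rotvec()
def lip(th,r=.159,off=0.):
    h=.006+off; return w(.095-r*np.cos(th)+h*np.sin(th),0,.104+r*np.sin(th)+h*np.cos(th))
def show(t):
    s=ctrl.sense(); print(t,round(s['time'],2),s['position'].round(4),s['force'].round(2),s['finger_gap'].round(4))
E
python3 - <<'E'
from h import *
z=np.load('top.npz');W=z['W'];L=(W-[*O,0])@Rz;X,Y,Z=L[...,0],L[...,1],L[...,2]
k=(Z>.19)&(X<.02)&(X>-.06)&(abs(Y)<.018); x=.095-X[k];h=Z[k]-.104;r=np.hypot(x,h);a=np.arctan2(h,x)
i=(a>.76)&(r>.15);print(np.median(a[i]),r[i].max(), np.polyfit(x[i],h[i],1))
for th,off in((.8,.05),(.8,.0),(.4,0),(-.03,0)): print(th,ctrl.solve_ik(lip(th,off=off),ori(th/2)))
for ph in(0,-.2): print(ctrl.solve_ik(w(-.111,-.076,.07),ori(ph)),ctrl.solve_ik(w(-.121,.076,.08),ori(ph)))
E
```

```text
0.8205691041166443 0.17510128888959234 [0.68226389 0.04301454]
0.8 [ 0.47102972  0.67483125 -0.5427527   1.30266551  0.28267427  1.65171682
 -1.72638076]
0.8 [ 0.50200891  0.63939425 -0.5434045   1.44567354  0.27575467  1.54647279
 -1.73261313]
0.4 [ 0.60537476  0.49521407 -0.58408208  1.75803815  0.2803545   1.18140562
 -1.73787802]
-0.03 [ 0.65963916  0.43193453 -0.58399464  2.02133813  0.33827787  0.76682096
 -1.77928691]
[ 0.76514315  0.44555307 -0.50060971  2.09504033  0.33616924  0.67774241
 -1.61299987] [ 0.59487038  0.41301379 -0.67576898  2.16318513  0.40538618  0.69007684
 -2.01190569]
[ 0.79193853  0.35436931 -0.45577164  2.25430156  0.25795361  0.38499042
 -1.50849976] [ 0.65534707  0.32230983 -0.72577662  2.32611004  0.5841968   0.43156606
 -2.19379053]
```

```bash
python3 - <<'E'
from h import *
ctrl.command_gripper(0.0)
s=ctrl.sense(); ctrl.line_to(s['position']+[0,0,.12],feed=.2)
ctrl.goto(lip(.85,off=.07),ori(.4)); show('above')
p,d,W=cloud('scene'); save('s2',p)
E
```

```text
Traceback (most recent call last):
  File "h.py", line 28, in show
    s=ctrl.sense(); print(t,round(s['time'],2),s['position'].round(4),s['force'].round(2),s['finger_gap'].round(4))
                                                                                          ^^^^^^^^^^^^^^^^^^^^^
AttributeError: 'float' object has no attribute 'round'
```

```bash
sed -i "s/s\['finger_gap'\].round(4)/round(s['finger_gap'],4)/" h.py; python3 - <<'E'
from h import *
show('above')
p,d,W=cloud('scene'); save('s2',p)
p,d,W=cloud('wrist'); save('w2',p)
E
```

```text
above 4.38 [ 0.6021 -0.124   0.2737] [-0.55  0.02 -0.27] 0.0004
```

View pics/s2.png

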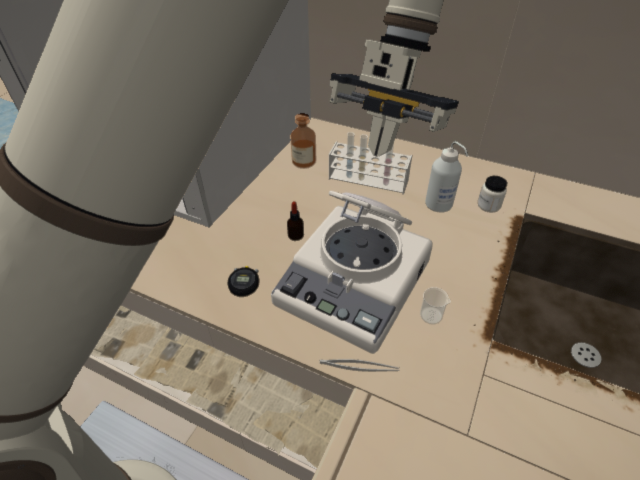

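View pics/w2.png

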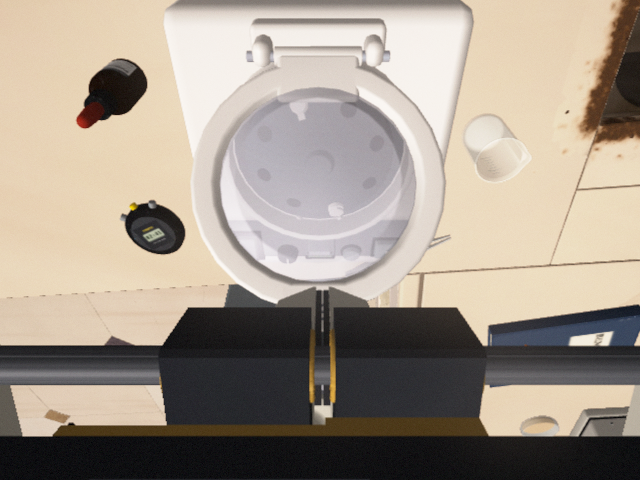

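The wrist view shows the closed fingertips at about (322,292), on the lid's centre line and just over its lip. Next I push along the arc.

```bash
python3 - <<'E'
from h import *
ctrl.line_to(lip(.84,off=.01),ori(.42),feed=.1); show('near')
for th in(.7,.6,.5,.4,.3,.2,.12):
    hit=ctrl.line_to(lip(th),ori(th/2),feed=.08,until_force=12); show((th,hit))
    if hit: break
else:
    hit=ctrl.line_to(lip(.03),ori(.02),feed=.05,until_force=14); show(('.03',hit))
    if not hit:
        hit=ctrl.line_to(lip(-.035),ori(0),feed=.03,until_force=14); show(('end',hit))
E
```

```text
near 5.25 [ 0.5566 -0.1186  0.2336] [ 0.74 -0.62  0.85] 0.0001
(0.7, False) 5.8 [ 0.5333 -0.1166  0.2117] [-0.22 -0.45 -0.65] 0.0002
(0.6, False) 6.15 [ 0.523  -0.1158  0.1992] [-1.    0.5  -0.09] 0.0005
(0.5, False) 6.5 [ 0.5142 -0.1151  0.186 ] [ 0.4  -0.01  0.28] 0.0001
(0.4, False) 6.85 [ 0.5068 -0.1145  0.1719] [-0.37  0.05  0.52] 0.0003
(0.3, False) 7.2 [ 0.5008 -0.114   0.1572] [ 0.29 -0.89 -0.18] 0.0007
(0.2, False) 7.55 [ 0.4963 -0.1136  0.142 ] [0.57 0.77 0.45] 0.0002
(0.12, False) 7.86 [ 0.4937 -0.1133  0.1295] [-0.31  0.41  0.35] 0.0006
('.03', False) 8.29 [ 0.492  -0.1132  0.115 ] [ 0.24 -0.74  0.44] 0.0001
('end', False) 8.78 [ 0.4926 -0.1132  0.105 ] [ 2.85 -0.35  4.39] 0.0003
```

```bash
python3 - <<'E'
from h import *
s=ctrl.sense()
hit=ctrl.line_to(s['position']-[0,0,.003],feed=.02,until_force=12); show(('more',hit))
ctrl.wait(.2);show('hold')
ctrl.line_to(ctrl.sense()['position']+[0,0,.008],feed=.05);show('up8')
ctrl.line_to(ctrl.sense()['position']+[0,0,.08],feed=.12);ctrl.wait(.3);show('up')
p,d,W=cloud('wrist'); save('w3',p); np.savez('w3.npz',p=p,W=W)
p,d,W=cloud('scene'); save('s3',cv2.resize(p[140:360,240:460],None,fx=2.7,fy=2.7))
E
```

```text
('more', False) 9.07 [ 0.4926 -0.1132  0.1023] [0.63 1.1  6.8 ] 0.0004
hold 9.27 [ 0.4926 -0.1132  0.1024] [ 0.5  -0.14  6.06] 0.0005
up8 9.58 [ 0.492  -0.1132  0.1103] [0.54 0.59 1.83] 0.0006
up 10.7 [ 0.4916 -0.113   0.1897] [ 0.03  0.2  -0.23] 0.0001
```

View pics/w3.png

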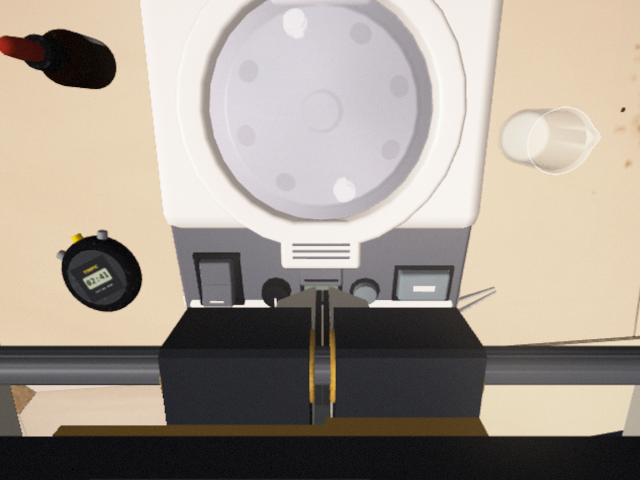

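View pics/s3.png

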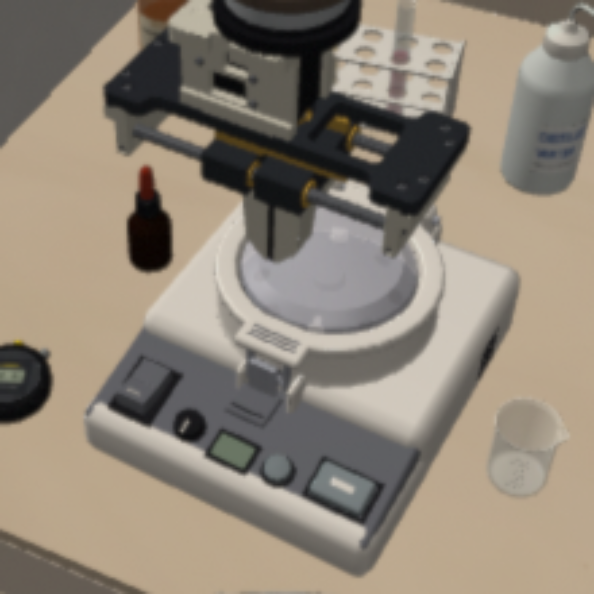

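```bash
python3 - <<'E'
from h import *
z=np.load('w3.npz');L=(z['W']-[*O,0])@Rz
for n,(u,v) in dict(lip=(320,262),lip2=(300,242),hingeL=(250,20),rockC=(218,279),rockbackL=(197,256),rockbackR=(240,256),rockfrontmark=(217,301),keyC=(423,284),keyBL=(398,270),keyBR=(449,270),keyFR=(446,299),tim=(365,290),panL=(180,228),panR=(466,228),panel=(385,250)).items(): print(n,L[v,u].round(4))
p=z['p'];save('w3c',cv2.resize(p[215:320,165:480],None,fx=2.5,fy=2.5,interpolation=cv2.INTER_CUBIC))
E
```

```text
lip [-0.0717  0.0015  0.1094]
lip2 [-0.0592  0.0133  0.1094]
hingeL [0.0578 0.0362 0.1137]
rockC [-0.1019  0.0757  0.0622]
rockbackL [-0.0851  0.0902  0.0597]
rockbackR [-0.0865  0.0601  0.0559]
rockfrontmark [-0.118   0.0769  0.0651]
keyC [-0.107  -0.0737  0.0593]
keyBL [-0.0989 -0.0562  0.0519]
keyBR [-0.098  -0.0935  0.0541]
keyFR [-0.1233 -0.0946  0.0499]
tim [-0.1126 -0.0315  0.0574]
panL [-0.0643  0.1004  0.0596]
panR [-0.0643 -0.101   0.0595]
panel [-0.0817 -0.0452  0.0563]
```

View pics/w3c.png

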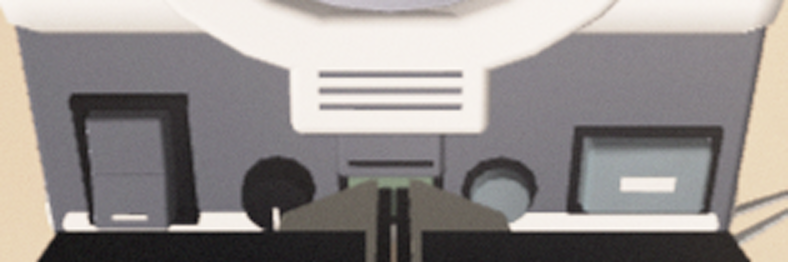

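```bash
python3 - <<'E'
from h import *
ph=-.2; a=Rz@np.array([-np.sin(ph),0,-np.cos(ph)])
P=w(-.118,.076,.0655)
ctrl.line_to(P-a*.06,ori(ph),feed=.12); show('above rocker')
ctrl.line_to(P-a*.01,feed=.08); show('near')
hit=ctrl.line_to(P+a*.003,feed=.03,until_force=8); show(hit)
if not hit: hit=ctrl.line_to(P+a*.008,feed=.03,until_force=8); show(hit)
E
```

```text
above rocker 11.96 [ 0.4331 -0.0322  0.1248] [-0.06 -1.09  0.33] 0.0004
near 12.73 [ 0.4423 -0.0326  0.0755] [-0.31  0.19 -1.37] 0.0006
False 13.32 [ 0.4447 -0.0328  0.0625] [-0.27  0.02  0.43] 0.0005
True 13.53 [ 0.4455 -0.0329  0.0609] [-13.65   1.03  32.71] 0.0004
```

```bash
python3 - <<'E'
from h import *
show('now')
p,d,W=cloud('scene'); save('s4',cv2.resize(p[230:350,250:400],None,fx=5,fy=5,interpolation=cv2.INTER_CUBIC))
p,d,W=cloud('wrist'); save('w4',p)
E
```

```text
now 13.53 [ 0.4455 -0.0329  0.0609] [-13.65   1.03  32.71] 0.0004
```

View pics/s4.png

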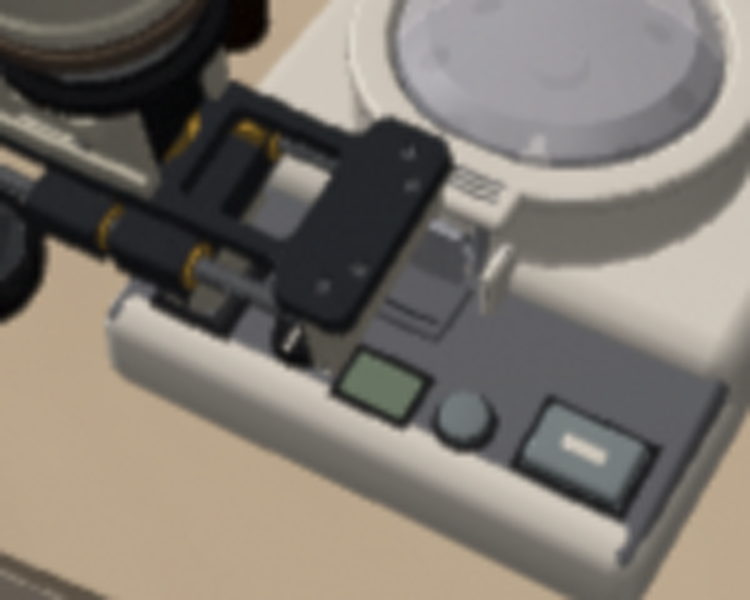

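View pics/w4.png

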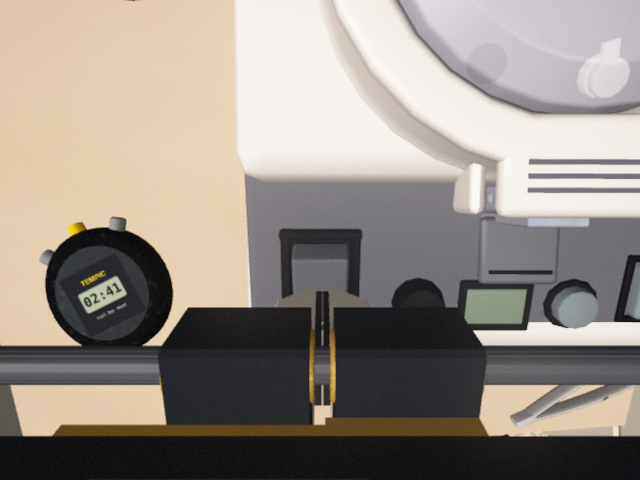

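```bash
python3 - <<'E'
from h import *
ph=-.2; a=Rz@np.array([-np.sin(ph),0,-np.cos(ph)])
P=w(-.118,.076,.0655)
ctrl.line_to(P-a*.06,feed=.1); show('up')
q=w(-.11,-.075,.0590)
ctrl.line_to(q-a*.06,feed=.15); show('above key')
p,d,W=cloud('wrist'); save('w5',p); np.savez('w5.npz',p=p,W=W)
p,d,W=cloud('top'); save('t5',cv2.resize(p[230:340,295:440],None,fx=5,fy=5,interpolation=cv2.INTER_CUBIC))
p,d,W=cloud('scene'); save('s5',cv2.resize(p[200:350,250:440],None,fx=4,fy=4,interpolation=cv2.INTER_CUBIC))
E
```

```text
up 14.43 [ 0.432  -0.0321  0.124 ] [-0.35 -0.11  0.03] 0.0004
above key 15.59 [ 0.4276 -0.182   0.1176] [-0.21  0.13 -0.92] 0.0005
```

View pics/w5.png

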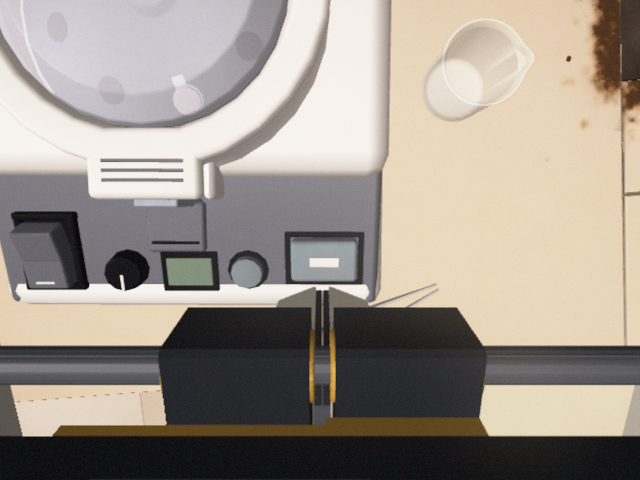

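View pics/s5.png

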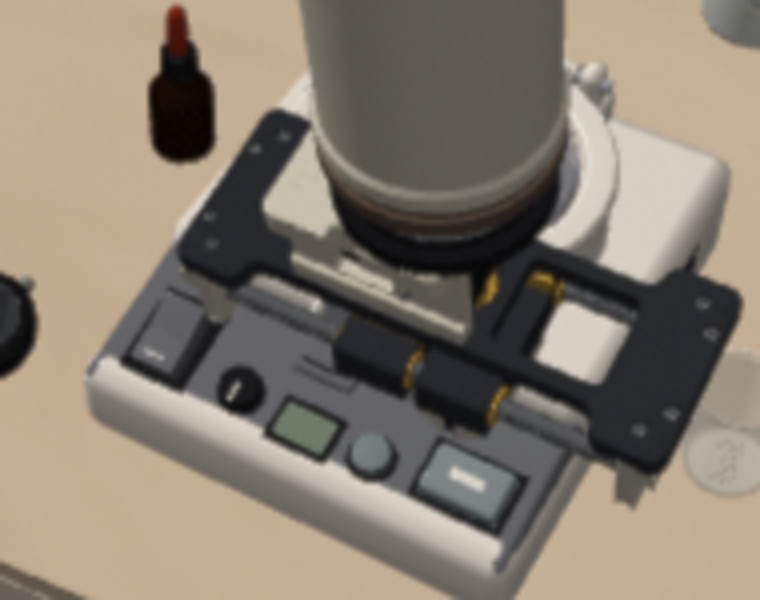

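```bash
python3 - <<'E'
from h import *
for f in('w3','w5'):
    z=np.load(f+'.npz');L=(z['W']-[*O,0])@Rz;X,Y,Z=L[...,0],L[...,1],L[...,2]
    hgt=Z-(.054+(X+.098)*np.tan(.2)); 
    for x in np.arange(-.13,-.08,.004):
        k=(abs(X-x)<.002)&(abs(Y-.076)<.007)&(Z<.1); print(f,round(x,3),k.sum(),np.median(hgt[k]).round(4) if k.any() else '')
z=np.load('w5.npz');save('w5c',cv2.resize(z['p'][190:310,0:160],None,fx=4,fy=4,interpolation=cv2.INTER_CUBIC))
E
```

```text
w3 -0.13 4 -0.0004
w3 -0.126 0 
w3 -0.122 57 0.0154
w3 -0.118 105 0.0148
w3 -0.114 96 0.0132
w3 -0.11 102 0.0122
w3 -0.106 106 0.0108
w3 -0.102 93 0.0104
w3 -0.098 91 0.01
w3 -0.094 104 0.0095
w3 -0.09 105 0.009
w3 -0.086 142 0.0036
w3 -0.082 129 -0.0008
w5 -0.13 136 -0.0002
w5 -0.126 103 0.0075
w5 -0.122 174 0.0097
w5 -0.118 170 0.0098
w5 -0.114 179 0.0103
w5 -0.11 179 0.0107
w5 -0.106 182 0.0119
w5 -0.102 195 0.0133
w5 -0.098 204 0.0147
w5 -0.094 217 0.0148
w5 -0.09 238 0.0076
w5 -0.086 184 0.003
w5 -0.082 178 -0.0007
```

View pics/w5c.png

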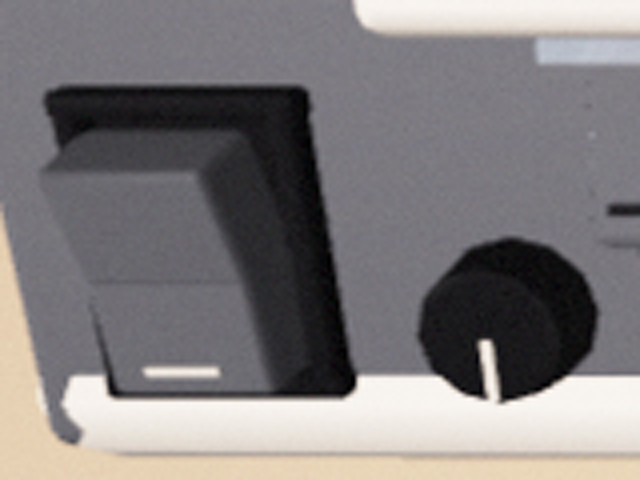

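```bash
python3 - <<'E'
from h import *
z=np.load('w5.npz');L=(z['W']-[*O,0])@Rz;X,Y,Z=L[...,0],L[...,1],L[...,2]
h=Z-(.054+(X+.098)*np.tan(.2)); k=(h>.005)&(h<.011)&(X>-.14)&(X<-.08)&(Y<-.05)&(Y>-.11)
print(k.sum(),np.percentile(X[k],[1,99]),np.percentile(Y[k],[1,99]),np.median(h[k]))
E
```

```text
2595 [-0.12118349 -0.09900272] [-0.09224676 -0.05678507] 0.006592949007978244
```

```bash
python3 - <<'E'
from h import *
ph=-.2; a=Rz@np.array([-np.sin(ph),0,-np.cos(ph)])
q=w(-.11,-.0745,.0585)
ctrl.line_to(q-a*.008,feed=.08); show('near')
for d in(-.002,.001,.002,.003,.004,.005,.0055,.006,.0065,.007,.0075):
    hit=ctrl.line_to(q+a*d,feed=.01,until_force=9); 
    ctrl.wait(.1); s=ctrl.sense(); print(d,hit,((s['position']-q)@a).round(5),(-s['force']@a).round(2))
    if hit or -s['force']@a>9: break
E
```

```text
near 16.55 [ 0.4381 -0.1832  0.0665] [-0.42  0.04  0.1 ] 0.0003
-0.002 False -0.00201 0.14
0.001 False 0.00092 3.22
0.002 False 0.00195 2.32
0.003 False 0.00296 3.91
0.004 False 0.00398 3.73
0.005 False 0.00466 11.54
```

```bash
python3 - <<'E'
from h import *
ctrl.wait(.4); show('hold')
p,d,W=cloud('wrist'); save('w6',p); L=(W-[*O,0])@Rz;X,Y,Z=L[...,0],L[...,1],L[...,2]
k=(abs(X+.065)<.006)&(abs(Y)<.02)&(Z<.14);print('lip z',k.sum(),np.median(Z[k]))
p,d,W=cloud('scene'); save('s6',p)
show('hold')
E
```

```text
hold 19.75 [ 0.4406 -0.1837  0.054 ] [-3.34  0.57 11.29] 0.0003
lip z 6322 0.10985205956529927
hold 19.85 [ 0.4406 -0.1837  0.054 ] [-3.19  0.27 10.59] 0.0004
```

View pics/w6.png

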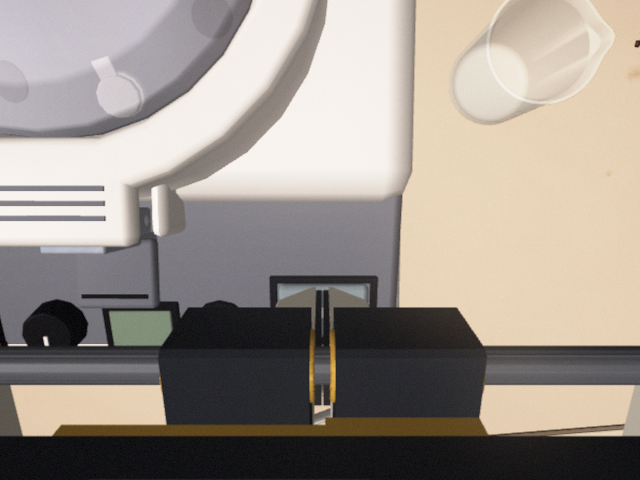

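View pics/s6.png

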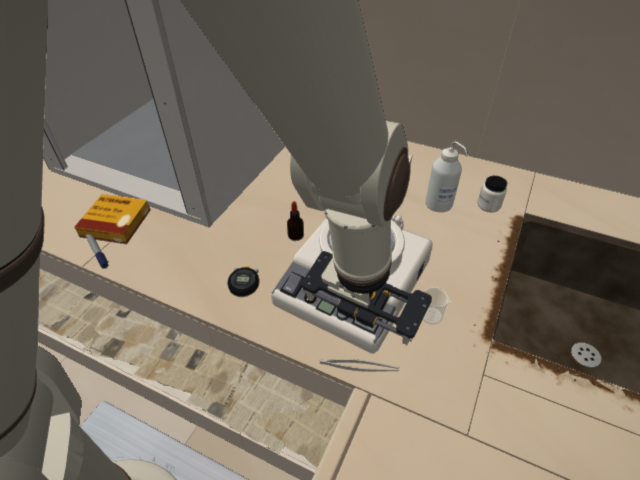

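The fingertips sit on the key inside its frame at about (322,295), the lip is still down, and the bystanders stand where they started. I am handing in now.

```bash
python3 -c "
from h import *
ctrl.finish_job()"
```

```text
the job is handed in; nothing more can be done
```

I shut the lid, switched the mains rocker on and handed the job in at about 20 s with the fingertips still holding the short-spin key down. `finish_job` reports no verdict.

- **Lid:** I pushed it down along its arc with about 6–7 N at the end and then backed off. Depth readings put the lip top at z 0.1094 with the fingers clear, and 0.110 at the end. Both match 0 rad, so the catch holds.
- **Rocker:** Depth before and after shows the front end dropped and the back end rose, so it is on. After it tipped I ran briefly into its end stop with about 35 N, more than I intended. The contact was the fingers only, and the later pictures show no harm.
- **Short-spin key:** My fingers had moved about 4.7 mm past where I estimated the key top to be when the force rose sharply at its stop. It held at about 11 N, and the pictures show the fingertips inside the key frame.
- **Round key and bystanders:** The fingers never went to the round start key. By eye, the last scene picture shows the bottle, beaker, forceps and stopwatch where they were at the start.

One measurement disagreed. Taking the origin as halfway between the machine's front and back edges put it about 12 mm too far forward. I used the panel, keys and lip instead, and the wrist camera then confirmed that frame.

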